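Set the dust extraction's damper to its mark and clamp it

ROBOT

A 6-joint arm with a two-finger parallel gripper is mounted at the origin on the work surface. World frame = base frame: x ahead of the robot, y to its left, z up, the work surface at z = 0. Lengths are in m, angles in rad, forces in N, time in s.
With the tool pointing down it reaches from about 0.225 to 0.875 m from the base axis. Payload 3.4 kg.
Tool frame: the origin (TCP) lies on the centre line of the jaws, within the pads' length; the fingertips stand 19 mm ahead of it and the grasp point (between the pads) is the TCP; z points along the fingers, y is the direction in which the jaws open and shut (so a half turn about z gives the same grasp; the last joint's range is limited). The gripper opens to 85 mm and grips with 20 to 120 N. Pads are 22 mm wide; open, the fingers measure 114 mm over their backs; the gripper's body (76 mm by 85 mm) begins 54 mm behind the grasp point. The pads swing forward as they close: fully open they stand 13 mm farther back than shut.
Start: joints at [1.158, 0.276, 1.505, -0, 1.361, -0.121], TCP at [0.165, 0.551, 0.25] pointing down, gripper open.
Joint ranges: [-2.89, 2.89], [-0.75, 2.08], [0.22, 2.7], [-1.18, 4.32], [0.11, 2.71], [-2.7, 2.7]. Speed limits (rad/s): [2.57, 2.57, 3.14, 3.14, 3.14, 3.14].

INTERFACE

Orientations are given as a unit quaternion [w, x, y, z].
In Python, from rig import monitor, eyes, manip, models gives the robot as it stands.
- The arm moves only by the tool send_rows, never from a script. Its argument "deltas" is a list of rows, each an object with "dp": the shift along the world's x, y, z each as a share of 0.12 m, from -1 to 1, a list of three; "rotation": the turn, a rotation vector about the world's x, y, z each as a share of 0.5 rad, from -1 to 1, a list of three. In form: [{"dp": [dx, dy, dz], "rotation": [rx, ry, rz]}, ...]. A call has 1 to 12 rows; each row is the pose to reach, as a shift and turn from the pose commanded when the call began; what a row does not reach only later rows make up. A row lasts 1/12 s, in which the tool goes at most 41.7 mm and 7.16 degrees, less where a joint would pass 70% of its speed; a pose out of reach is approached as far as the arm can. A call with a number of a shift or a turn outside -1 to 1 is refused whole. A call with a gripper value outside its range is refused whole. "fingers" is the closure, from -1 (fully open) to 1 (shut), set as the call begins (left out, the last holds). The fingers move at their own pace and stop on an object; "grip_force" is the grip in N (left out, the last holds). Time passes only in rows, so rows that repeat a pose let the fingers close. It gives the time, the measured TCP pose, the force and the opening at its end, in the units of the state.
- monitor.get_state(): the state, without advancing time (a new reading comes with each control period).
- eyes.get_image(name): name is "scene" or "top" or "wrist"; returns a dict with "color" (480x640x3 uint8, red, green, blue), "depth" (480x640 float32, m along the optical axis (not along the pixel's ray), 0 where there is no reading), "mtx" (3x3 intrinsics, pixels), "rvec" (rotation vector, rad) and "tvec" (3), from world to camera coordinates, as OpenCV has them. Camera axes: x right, y down, z forward; pixel columns grow to the right and rows downward; lengths in m; the calibration is good to about 2 mm. A picture is of the moment at which its call begins.
- manip.sign_off(): hands the job in, once; it reports no verdict.
Trained networks look in a picture, given as the dict that the camera call returned (one of the last four; its "shot" number tells which), for a name from the list of things; names that differ only in an ending like _2 or _b are one class to them, and where a whole thing is asked for, a point or a joint stands for the part that bears it (a point fixed in the world has none). Each returns a list of dicts, best first, with "score" (0 to 1); they miss things now and then, are a little off and sometimes report something else, mostly with a low value. They report only what shows in the picture. A call takes as long as a camera call.
- models.find_in(name, picture): "box" ([left, top, right, bottom] in pixels, round what is visible of it).
The state is a dict: "clock": time; "qpos": joint angles; "qd": joint speeds; "effort": joint torques, N m; "position": TCP position; "ee_rot": TCP orientation; "contact_force": force on the tool from outside, world axes, zero at the start; "moment": the same for the moment, N m; "width": finger opening in m.
Only numpy, scipy, OpenCV 4.12 (cv2) and the standard library are available. Lean on these libraries where they do the work, as an engineer would, in place of code of your own. Each camera call takes 0.05 s, during which the arm holds its last target.

TASK

Set the airflow of the dust extractor for this nail table: swing its orange clamp lever all the way over to loosen it, before you move the damper lever. Then move the black-knobbed damper lever so that its tip points exactly at the red marker, and swing the clamp lever all the way back to tight so that the setting stays. Leave the red marker where it is and do not push or knock over any of the things standing about.

Things in the scene. Friction and masses are not known exactly. Their poses are not given: they have to be found in the camera images.
- pivot (a point): Point on the damper's vertical pivot axis, 100 mm above the table, on the top of the dust extractor: a fixed white metal box 100 mm high. Axes: x to the box's rear, y to the left for one who faces its front, z up. The box reaches 150 mm to the front, 100 mm to the rear, 150 mm to each side; its duct runs 110 mm on behind, no higher. A quadrant plate (radius 140 mm, 4 mm thick) lies at the front.
- airflow_lever (a joint): Angle of the damper lever about the vertical pivot axis, rad: 0 = shut, pointing 45 degrees to the right (-y of point pivot) of straight front; grows clockwise seen from above to 1.571 = open, 45 degrees to the left. Stays where left. Loose it takes 1 to 2 N at the knob; with the clamp tight a brake pad holds it against about 15 N.
- lever_knob (a point): Grip point on the damper lever's upright black knob (round, 15 to 21 mm across, thicker at the top), 110 mm from the pivot axis, 172 mm above the table; knob foot at 123.5 mm, top at 193.5 mm. It does not spin on the lever. x axis: from the knob to the pivot. The lever is a flat steel bar 14 mm wide, its top 123.5 mm above the table.
- lever_index (a point): Pointed tip of the damper lever, 131 mm from the pivot axis. Its x axis points to the pivot.
- set_marker (a joint): Angle of the red marker on the quadrant scale, rad, with the same pivot, zero and direction as joint airflow_lever: the lever is on the mark when the two are equal. To be left alone.
- marker_point (a point): Point of the small red marker (a clip 12 mm wide reaching from 131 to 157 mm from the pivot axis, its top 113 mm above the table at the brass screw), where the lever's tip must point. Given at the height of the lever's tip. Its x axis points to the pivot.
- clamp_lever (a joint): Angle of the orange clamp lever about its own vertical axis, rad: 0 = tight against its stop, arm pointing to the rear of the box; grows anticlockwise seen from above, to 1.2 = its loose stop, arm pointing nearly to the left. The damper lever runs free beyond 0.8. Stays where it is left. It takes about 5 to 11 N at its knob; the tight stop is firm.
- clamp_knob (a point): Centre of the round ball knob (25 mm across) of the orange clamp lever, 65 mm from the clamp's axis, 178.5 mm above the table. Its stem drops straight below the ball to a level arm whose top is 152 mm above the table.
- clamp_axis (a point): Point on the clamp lever's vertical axis at the height of its ball knob; the axis stands 45 mm to the left of the damper's pivot.
- polish_red_mid (a point): Centre of a red nail-polish bottle (31 mm across, 78 mm tall, black cap) standing on the extractor box's top at the right rear. Leave alone.
- polish_blue_mid (a point): Centre of a dark blue nail-polish bottle (31 mm across, 78 mm tall) standing on the table beside the box, right. Leave alone.
- gel_jar_mid (a point): Centre of a gel jar (54 mm across, 42 mm tall) on the table beside the box, left. Leave alone.
- saucer_rim (a point): Centre of the saucer (144 mm across, 14 mm tall) at its rim height, on the table at the right. Leave alone.
- cup_rim (a point): Centre of the mouth of the empty white coffee cup (84 mm across, 58 mm tall, handle at its side) standing on the saucer. Leave alone.
- pump_bottle_mid (a point): Centre of a white pump bottle (54 mm across, 142 mm tall) on the table at the left. Leave alone.
- buffer_block_mid (a point): Centre of a nail buffer block (95 x 26 x 26 mm) lying on the table, front left. Leave alone.
- nail_file_mid (a point): Centre of a flat nail file (165 x 20 x 5 mm) lying on the table, front right. Leave alone.

How it is judged:
By the outcome, as a careful person would: the job done as asked, in the order asked, and still so for the second after the job is handed in, with the robot touching nothing.
It also fails if it takes over 67 s, if anything falls off the work surface, if the arm or the gripper's body presses on something with over 40 N, if the wrist force passes 120 N, or if a joint passes its speed limit or range.

## Working session

There is one attempt and no reset: what is moved stays moved. The work goes in short steps, Python scripts to look and compute and a tool call to move; the robot and the scene stay as the last step left them, time stands still between calls to the robot, and variables do not carry over. Pictures are saved under pics/ and viewed, and the job is handed in when it is done.

Besides the shell and the picture viewer there is one more tool, called in YAML: its name, and indented under it one key for each argument. send_rows: Moves the arm, as the interface text tells. Its arguments: {"type":"object","properties":{"deltas":{"type":"array","items":{"type":"object","properties":{"dp":{"type":"array","items":{"type":"number"}},"rotation":{"type":"array","items":{"type":"number"}}}}},"fingers":{"type":"number"},"grip_force":{"type":"number"}},"required":["deltas"]}

```bash
mkdir -p pics
cat > h.py <<'E'
import numpy as np, cv2
from rig import monitor, eyes, manip, models
def shot(n,fn=None):
    p=eyes.get_image(n)
    if fn: cv2.imwrite('pics/'+fn,p['color'][:,:,::-1])
    return p
def cam(p):
    R,_=cv2.Rodrigues(np.array(p['rvec'],float)); t=np.array(p['tvec'],float).reshape(3); return R,t,np.array(p['mtx'],float)
def ray(p,u,v,z):
    R,t,K=cam(p); d=R.T@np.linalg.inv(K)@np.array([u,v,1.]); c=-R.T@t
    return c+d*(z-c[2])/d[2]
def dep(p,u,v):
    R,t,K=cam(p); d=p['depth'][int(round(v)),int(round(u))]
    return R.T@(np.linalg.inv(K)@np.array([u,v,1.])*d-t)
def proj(p,X):
    R,t,K=cam(p); q=K@(R@np.array(X,float)+t); return q[:2]/q[2]
E
python3 - <<'E'
from h import *
s=monitor.get_state(); print({k:np.round(v,3) for k,v in s.items()})
for n in ['top','scene']:
    p=shot(n,n+'0.png'); R,t,K=cam(p); print(n,-R.T@t,K[0,0])
    for q in ['lever_knob','lever_index','marker_point','clamp_knob','polish_red_mid','pump_bottle_mid','gel_jar_mid','cup_rim']:
        r=models.find_in(q,p)
        for x in r[:2]:
            b=x['box']; u=(b[0]+b[2])/2;v=(b[1]+b[3])/2
            print(q,round(x['score'],2),np.round(b),np.round(dep(p,u,v),3))
E
```

```text
{'clock': np.float64(0.0), 'qpos': array([ 1.158,  0.277,  1.506,  0.   ,  1.361, -0.121]), 'qd': array([-0.   , -0.002,  0.   ,  0.001,  0.   , -0.001]), 'effort': array([-1.0000e-03, -4.1678e+01, -2.4581e+01, -0.0000e+00,  1.1000e-02,
       -0.0000e+00]), 'position': array([0.165, 0.55 , 0.249]), 'ee_rot': array([-0.   ,  0.145,  0.989, -0.001]), 'contact_force': array([ 0.728,  1.195, -0.821]), 'moment': array([-0.046, -0.069,  0.003]), 'width': np.float64(0.085)}
top [2.97691988e-01 7.16679397e-04 1.52027220e+00] 553.4035085322766
lever_knob 0.88 [245. 187. 294. 244.] [0.575 0.09  0.129]
lever_index 0.62 [246. 186. 296. 247.] [0.573 0.086 0.125]
clamp_knob 0.82 [238. 166. 251. 210.] [0.644 0.151 0.147]
polish_red_mid 0.51 [300. 174. 314. 187.] [ 0.657 -0.008  0.163]
polish_red_mid 0.36 [484. 262. 521. 294.] [ 0.415 -0.543  0.01 ]
pump_bottle_mid 0.69 [105. 272. 141. 296.] [0.407 0.459 0.122]
gel_jar_mid 0.94 [170. 227. 192. 250.] [0.532 0.333 0.045]
gel_jar_mid 0.41 [262. 260. 265. 270.] [0.451 0.106 0.112]
cup_rim 0.5 [238. 168. 253. 208.] [0.643 0.148 0.15 ]
scene [1.30360346 0.30379525 0.85512038] 481.18218230878017
lever_knob 0.7 [330. 229. 375. 313.] [0.555 0.086 0.116]
lever_index 0.84 [333. 228. 376. 309.] [0.535 0.083 0.105]
marker_point 0.38 [373. 249. 380. 254.] [0.458 0.112 0.104]
clamp_knob 0.86 [361. 277. 381. 304.] [0.665 0.157 0.187]
polish_red_mid 0.76 [292. 271. 303. 303.] [0.67  0.003 0.143]
pump_bottle_mid 0.69 [517. 267. 556. 317.] [0.439 0.476 0.086]
gel_jar_mid 0.86 [447. 309. 470. 337.] [0.55  0.332 0.039]
cup_rim 0.56 [143. 188. 189. 221.] [ 0.386 -0.554  0.016]
cup_rim 0.42 [514. 268. 558. 319.] [0.441 0.475 0.083]
```

Run:
```python
import cv2
a=cv2.imread('pics/top0.png'); cv2.imwrite('pics/top0c.png',cv2.resize(a[130:310,190:350],None,fx=3.3,fy=3.3,interpolation=cv2.INTER_CUBIC))
a=cv2.imread('pics/scene0.png'); cv2.imwrite('pics/scene0c.png',cv2.resize(a[200:350,260:460],None,fx=4,fy=4,interpolation=cv2.INTER_CUBIC))
```

```text
(no output)
```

View pics/top0.png

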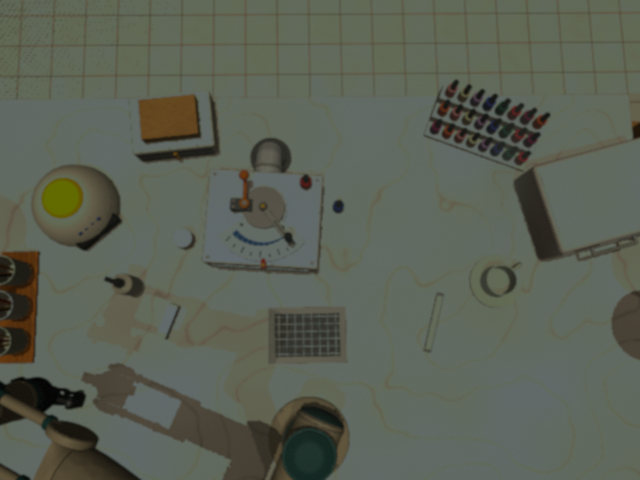

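View pics/scene0.png

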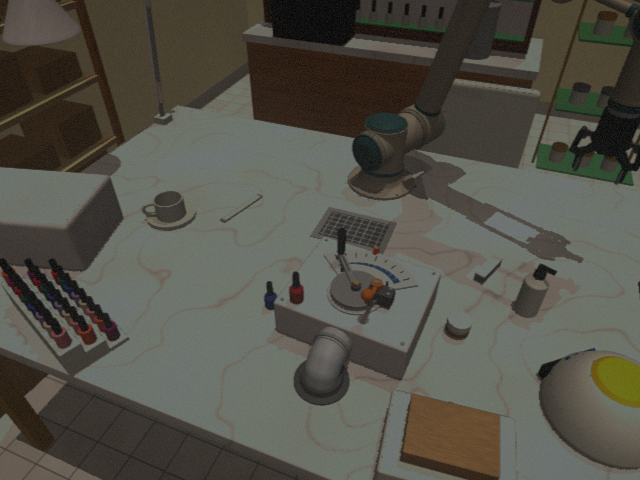

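```bash
ls -la pics
```

```text
total 1536
drwxr-xr-x 2 agent agent   4096 Dec  6 17:08 .
drwxr-xr-x 3 agent agent   4096 Dec  6 17:07 ..
-rw-r--r-- 1 agent agent 507021 Dec  6 17:08 scene0.png
-rw-r--r-- 1 agent agent 469479 Dec  6 17:08 scene0c.png
-rw-r--r-- 1 agent agent 346655 Dec  6 17:08 top0.png
-rw-r--r-- 1 agent agent 234408 Dec  6 17:08 top0c.png
```

View pics/top0c.png

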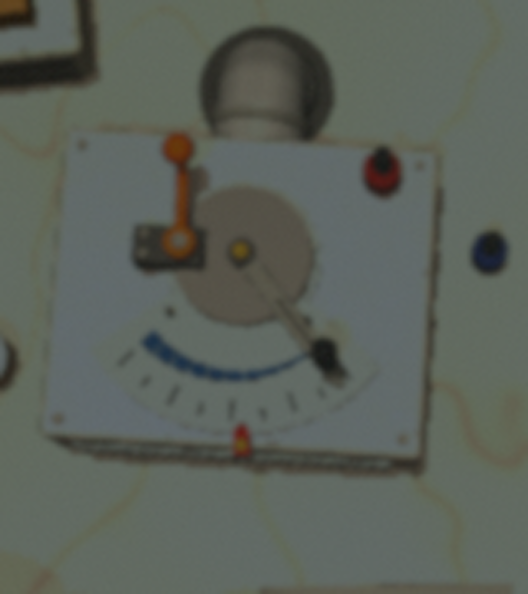

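View pics/scene0c.png

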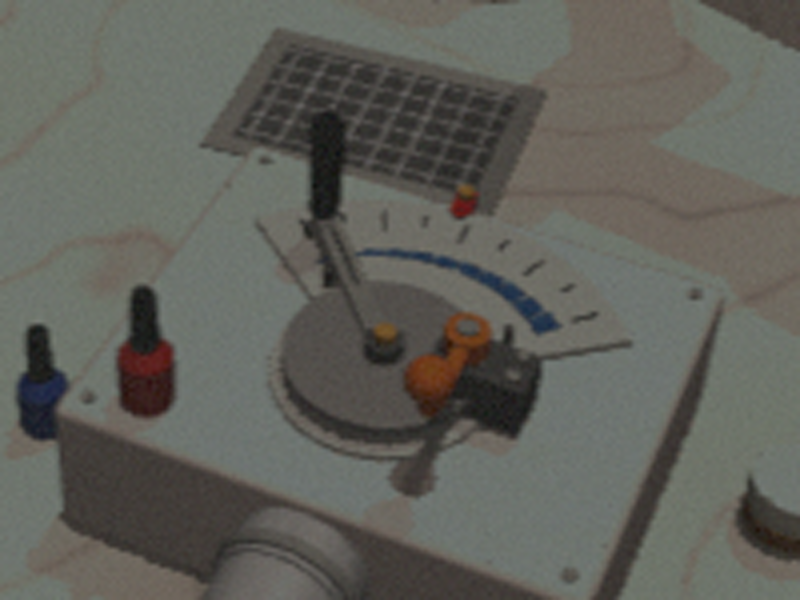

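The top view shows the box at crop centre, with the front facing the robot. The clamp's orange ball is at about px (244,175), the lever knob at (288,238) and the marker at (263,262). Next I'll measure these precisely.

Run:
```python
from h import *
p=shot('top')
f=lambda x,y:(190+(x-1.15)/3.3,130+(y-1.15)/3.3)
for n,(x,y),z in [('s1',(82,145),.1),('s2',(420,166),.1),('s3',(57,418),.1),('s4',(402,439),.1),('pivot cap',(240,250),.13),('clampaxis',(179,240),.16),('ball',(179,148),.1785),('marker',(241,440),.113),('tip',(341,380),.12),('knobtop',(324,354),.19)]:
    u,v=f(x,y); print(n,np.round((u,v),1),np.round(ray(p,u,v,z),4),np.round(dep(p,u,v),3))
S=[ray(p,*f(*q),.1) for q in [(82,145),(420,166),(57,418),(402,439)]]
d=np.array(S[0]-S[1]); print('left yaw',np.arctan2(d[1],d[0])-np.pi/2)
d=np.array(S[2]-S[3]); print('left yaw',np.arctan2(d[1],d[0])-np.pi/2)
d=np.array(S[0]-S[2]); print('x yaw',np.arctan2(d[1],d[0]))
d=np.array(S[1]-S[3]); print('x yaw',np.arctan2(d[1],d[0]), np.mean(S,0))
```

```text
s1 [214.5 173.6] [0.6953 0.235  0.1   ] [0.696 0.235 0.098]
s2 [316.9 180. ] [ 0.6748 -0.0339  0.1   ] [ 0.676 -0.034  0.095]
s3 [206.9 256.3] [0.4765 0.253  0.1   ] [0.476 0.252 0.108]
s4 [311.5 262.7] [ 0.4557 -0.0159  0.1   ] [ 0.456 -0.016  0.1  ]
pivot cap [262.4 205.4] [0.6017 0.1075 0.13  ] [0.601 0.107 0.131]
clampaxis [243.9 202.4] [0.6035 0.1514 0.16  ] [0.604 0.152 0.156]
ball [243.9 174.5] [0.6701 0.1493 0.1785] [0.668 0.148 0.188]
marker [262.7 263. ] [0.4555 0.1088 0.113 ] [0.456 0.109 0.109]
tip [293.  244.8] [0.5002 0.0308 0.12  ] [0.5   0.031 0.119]
knobtop [287.8 236.9] [0.5096 0.0416 0.19  ] [0.509 0.041 0.197]
left yaw -0.07619592815641818
left yaw -0.07698756690458652
x yaw -0.08205270434479238
x yaw -0.08210423530491376 [0.57557411 0.10954745 0.1       ]
```

send_rows:
  deltas:
    - {"dp": [0.8, -0.6, 0.1], "rotation": [0, 0, 0.2]}
    - {"dp": [0.8, -0.6, 0.1], "rotation": [0, 0, 0.2]}
    - {"dp": [0.8, -0.6, 0.1], "rotation": [0, 0, 0.2]}
    - {"dp": [0.8, -0.6, 0.1], "rotation": [0, 0, 0.2]}
  fingers: -1
  grip_force: 40

```text
clock: 1.28
position: [0.2664, 0.4755, 0.2632]
ee_rot: [0.002, 0.098, 0.995, -0.001]
contact_force: [-0.5, 0.3, 0.5]
width: 0.085
```

send_rows:
  deltas:
    - {"dp": [0.9, -0.8, 0.1], "rotation": [0, 0, 0.2]}
    - {"dp": [0.9, -0.8, 0.1], "rotation": [0, 0, 0.2]}
    - {"dp": [0.9, -0.8, 0.1], "rotation": [0, 0, 0.2]}
    - {"dp": [0.9, -0.8, 0.1], "rotation": [0, 0, 0.2]}

```text
clock: 1.62
position: [0.3723, 0.3803, 0.2748]
ee_rot: [0.001, 0.047, 0.999, -0.0]
contact_force: [-0.0, 0.7, -0.8]
width: 0.0851
```

send_rows:
  deltas:
    - {"dp": [0.9, -0.8, 0.1], "rotation": [0, 0, 0]}
    - {"dp": [0.9, -0.8, 0.1], "rotation": [0, 0, 0]}
    - {"dp": [0.9, -0.8, 0.1], "rotation": [0, 0, 0]}
    - {"dp": [0.9, -0.8, 0.1], "rotation": [0, 0, 0]}

```text
clock: 1.95
position: [0.4809, 0.2839, 0.2867]
ee_rot: [0.001, 0.047, 0.999, -0.001]
contact_force: [-0.0, 0.5, 0.4]
width: 0.0848
```

send_rows:
  deltas:
    - {"dp": [0.3, -0.9, 0.6], "rotation": [0, 0, 0]}
    - {"dp": [0.3, -0.9, 0.6], "rotation": [0, 0, 0]}
    - {"dp": [0.3, -0.9, 0.6], "rotation": [0, 0, 0]}
    - {"dp": [0.3, -0.9, 0.6], "rotation": [0, 0, 0]}
    - {"dp": [0.3, -0.9, 0.6], "rotation": [0, 0, 0]}

```text
clock: 2.37
position: [0.5151, 0.177, 0.3604]
ee_rot: [0.002, 0.048, 0.999, 0.0]
contact_force: [0.1, -0.3, 0.1]
width: 0.0857
```

Run:
```python
from h import *
s=monitor.get_state(); print({k:np.round(v,4) for k,v in s.items()})
p=shot('wrist','w1.png'); R,t,K=cam(p); print(-R.T@t,R,K[0,0])
for X in [(0.601,0.1075,.13),(0.4555,.1088,.113),(.669,.147,.1785),(.5,.031,.12)]: print(np.round(proj(p,X)))
np.savez('w1.npz',**{k:p[k] for k in ['color','depth','mtx','rvec','tvec']})
```

```text
{'clock': np.float64(2.3667), 'qpos': array([ 2.0340e-01,  1.8550e-01,  1.3601e+00, -4.0000e-04,  1.5914e+00,
       -1.2717e+00]), 'qd': array([ 0.0506,  0.0164,  0.0633,  0.0449, -0.0128,  0.0238]), 'effort': array([ -1.4308, -37.8105, -26.5255,  -0.2966,   0.0699,  -0.1432]), 'position': array([0.5151, 0.177 , 0.3604]), 'ee_rot': array([2.200e-03, 4.780e-02, 9.989e-01, 4.000e-04]), 'contact_force': array([ 0.1489, -0.2503,  0.0916]), 'moment': array([-0.0301, -0.0007, -0.0309]), 'width': np.float64(0.0857)}
[0.43625375 0.18518732 0.4845464 ] [[ 0.09558694  0.9954197   0.0016586 ]
 [ 0.94566583 -0.09132919  0.31204985]
 [ 0.31077205 -0.02825941 -0.95006428]] 413.84486907935565
[255. 293.]
[235. 133.]
[302. 383.]
[155. 193.]
```

View pics/w1.png

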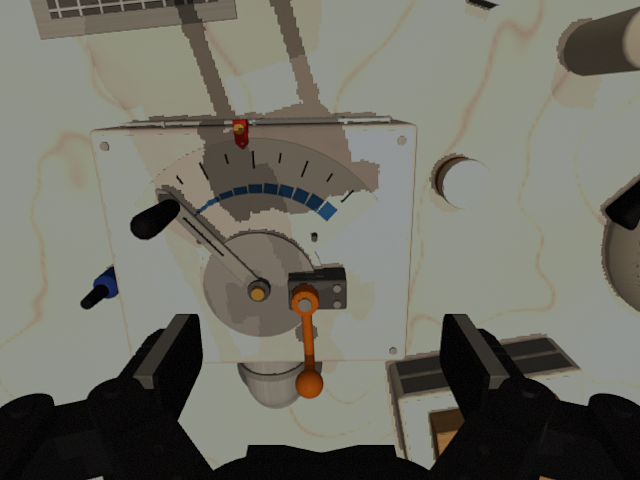

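```bash
cat >> h.py <<'E'
def blob(p,lo,hi,roi,val=True):
    hsv=cv2.cvtColor(p['color'],cv2.COLOR_RGB2HSV); m=cv2.inRange(hsv,np.array(lo),np.array(hi))
    x0,y0,x1,y1=roi; mm=np.zeros_like(m); mm[y0:y1,x0:x1]=m[y0:y1,x0:x1]; return mm
def cen(m):
    v,u=np.nonzero(m); return (u.mean(),v.mean(),len(u)) if len(u) else None
E
python3 - <<'E'
from h import *
p=shot('wrist','w2.png')
a=p['color']; cv2.imwrite('pics/w2m.png',cv2.resize(a[100:320,120:360,::-1],None,fx=3.3,fy=2.7,interpolation=cv2.INTER_CUBIC)[:600])
c=cen(blob(p,(5,150,60),(20,255,255),(290,365,335,402))); print('ball',c,ray(p,c[0],c[1],.1785))
m=blob(p,(12,100,80),(28,255,255),(240,275,280,310)); c=cen(m); print('cap',c,ray(p,c[0],c[1],.135),dep(p,c[0],c[1]))
m=blob(p,(0,150,60),(10,255,255),(220,105,260,155)); v,u=np.nonzero(m); c=cen(m); print('red',c); k=v>=v.max()-1; print('pt',u[k].mean(),v.max(),ray(p,u[k].mean(),v.max(),.106),dep(p,u[k].mean(),v.max()-2))
m=blob(p,(12,100,80),(30,255,255),(225,115,255,140)); c=cen(m); print('brass',c, c and ray(p,c[0],c[1],.113))
S=[ray(p,*q,.1) for q in [(105,146),(402,141),(392,351)]]; print(np.round(S,4))
for q in [(105,146),(402,141),(392,351),(165,192)]: print(dep(p,*q))
d=S[1]-S[0]; print(np.arctan2(d[1],d[0])-np.pi/2); d=S[2]-S[1]; print(np.arctan2(d[1],d[0]))
E
```

```text
ball (np.float64(306.8330827067669), np.float64(385.53984962406014), 665) [0.66885648 0.1528259  0.1785    ]
cap (np.float64(254.97761194029852), np.float64(297.32835820895525), 134) [0.60068222 0.11026731 0.135     ] [0.60104891 0.11009832 0.13422748]
red (np.float64(239.37698412698413), np.float64(135.9404761904762), 252)
pt 240.0 151 [0.46958839 0.11122551 0.106     ] [0.46754024 0.11219194 0.10949789]
brass (np.float64(236.015873015873), np.float64(129.3968253968254), 63) [0.45037023 0.11202113 0.113     ]
[[ 0.4542 -0.0112  0.1   ]
 [ 0.4751  0.2574  0.1   ]
 [ 0.694   0.2394  0.1   ]]
[ 0.45412112 -0.01055261  0.1013126 ]
[0.47488759 0.25704353 0.10204969]
[0.69340902 0.23930395 0.10083369]
[0.50015087 0.03617758 0.10531417]
-0.07769285397508763
-0.08207313269318454
```

View pics/w2m.png

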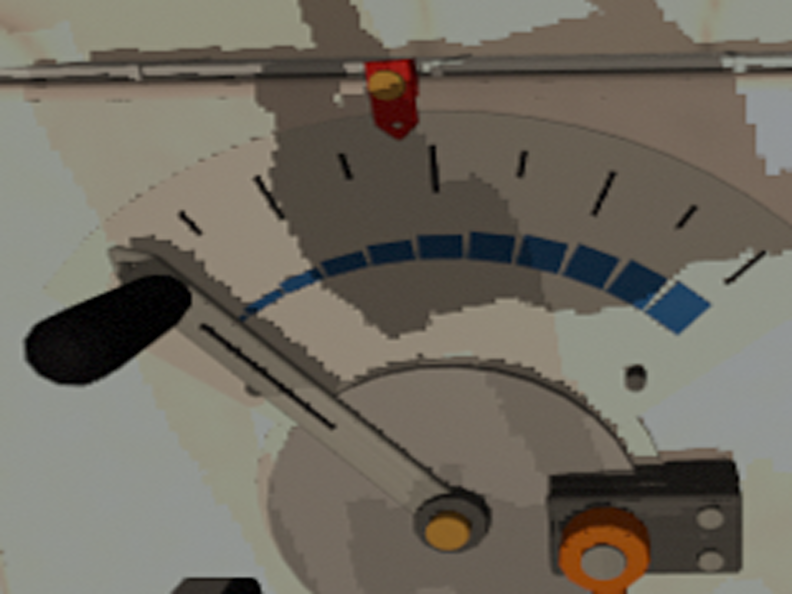

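send_rows:
  deltas:
    - {"dp": [0.8, -0.12, -0.4], "rotation": [0, 0, 0]}
    - {"dp": [0.8, -0.12, -0.4], "rotation": [0, 0, 0]}
    - {"dp": [0.8, -0.12, -0.4], "rotation": [0, 0, 0]}

```text
clock: 2.72
position: [0.6104, 0.1659, 0.3068]
ee_rot: [-0.001, 0.045, 0.999, 0.0]
contact_force: [0.4, 0.5, -0.6]
width: 0.0851
```

send_rows:
  deltas:
    - {"dp": [0.5, -0.12, -0.5], "rotation": [0, 0, 0.02]}
    - {"dp": [0.5, -0.12, -0.5], "rotation": [0, 0, 0.02]}
    - {"dp": [0.5, -0.12, -0.5], "rotation": [0, 0, 0.02]}
    - {"dp": [0.5, -0.12, -0.5], "rotation": [0, 0, 0.02]}

```text
clock: 3.05
position: [0.6681, 0.1513, 0.2448]
ee_rot: [-0.005, 0.04, 0.999, -0.0]
contact_force: [-1.2, -0.2, -0.3]
width: 0.0853
```

Run:
```python
from h import *
p=shot('wrist','w3.png'); s=monitor.get_state(); print(np.round(s['position'],4),s['contact_force'])
c=cen(blob(p,(5,150,60),(20,255,255),(0,0,640,480))); print(c)
c=models.find_in('clamp_knob',p); print(c[:2])
print(proj(p,(.669,.150,.1785)))
```

```text
[0.668  0.1517 0.2476] [0.08285836 0.06217014 0.43235083]
(np.float64(417.98156307977735), np.float64(263.520060296846), 8624)
[{'box': [294.0, 111.1, 346.1, 301.3], 'score': 0.82}]
[316.65028782 272.67082912]
```

View pics/w3.png

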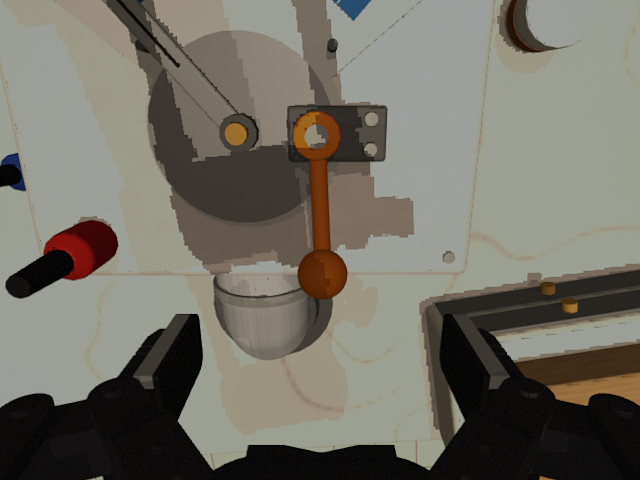

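send_rows:
  deltas:
    - {"dp": [0, 0, -0.3], "rotation": [0, 0, 0]}
    - {"dp": [0, 0, -0.55], "rotation": [0, 0, 0]}
    - {"dp": [0, 0, -0.55], "rotation": [0, 0, 0]}
    - {"dp": [0, 0, -0.55], "rotation": [0, 0, 0]}

```text
clock: 3.48
position: [0.6679, 0.151, 0.1849]
ee_rot: [-0.001, 0.04, 0.999, 0.0]
contact_force: [0.6, 0.2, 0.9]
width: 0.0852
```

send_rows:
  deltas:
    - {"dp": [0, 0, 0], "rotation": [0, 0, 0]}
    - {"dp": [0, 0, 0], "rotation": [0, 0, 0]}
    - {"dp": [0, 0, 0], "rotation": [0, 0, 0]}
    - {"dp": [0, 0, 0], "rotation": [0, 0, 0]}
    - {"dp": [0, 0, 0], "rotation": [0, 0, 0]}
    - {"dp": [0, 0, 0], "rotation": [0, 0, 0]}
    - {"dp": [0, 0, 0], "rotation": [0, 0, 0]}
    - {"dp": [0, 0, 0], "rotation": [0, 0, 0]}
  fingers: 1
  grip_force: 40

```text
clock: 4.15
position: [0.6702, 0.1507, 0.1858]
ee_rot: [0.001, 0.041, 0.999, 0.001]
contact_force: [-1.6, 2.0, 5.4]
width: 0.022
```

Run:
```python
from h import *
p=shot('wrist','w4.png'); s=monitor.get_state(); print(np.round(s['position'],4),s['contact_force'],s['width'])
```

```text
[0.6701 0.1507 0.1858] [-0.59911276  1.59725767  5.6711069 ] 0.022296856859422547
```

View pics/w4.png

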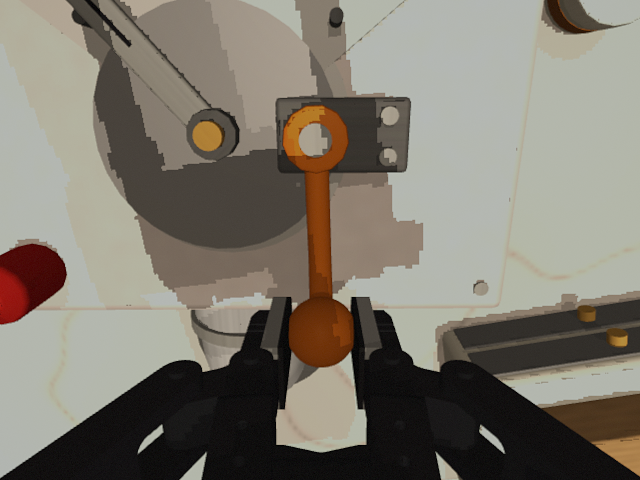

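Run:
```python
import numpy as np, json
y=-0.079;k=.065/.12
for a,b in [(0,.42),(.42,.84),(.84,1.24)]:
    print(json.dumps([{"dp":[round(float(k*(np.cos(y+t)-np.cos(y+a))),3),round(float(k*(np.sin(y+t)-np.sin(y+a))),3),0],"rotation":[0,0,round(float((t-a)/.5),2)]} for t in np.linspace(a,b,7)[1:]]))
```

```text
[{"dp": [0.002, 0.038, 0], "rotation": [0, 0, 0.14]}, {"dp": [0.001, 0.076, 0], "rotation": [0, 0, 0.28]}, {"dp": [-0.003, 0.114, 0], "rotation": [0, 0, 0.42]}, {"dp": [-0.009, 0.151, 0], "rotation": [0, 0, 0.56]}, {"dp": [-0.018, 0.188, 0], "rotation": [0, 0, 0.7]}, {"dp": [-0.029, 0.224, 0], "rotation": [0, 0, 0.84]}]
[{"dp": [-0.014, 0.035, 0], "rotation": [0, 0, 0.14]}, {"dp": [-0.03, 0.069, 0], "rotation": [0, 0, 0.28]}, {"dp": [-0.049, 0.102, 0], "rotation": [0, 0, 0.42]}, {"dp": [-0.07, 0.134, 0], "rotation": [0, 0, 0.56]}, {"dp": [-0.093, 0.164, 0], "rotation": [0, 0, 0.7]}, {"dp": [-0.118, 0.192, 0], "rotation": [0, 0, 0.84]}]
[{"dp": [-0.026, 0.025, 0], "rotation": [0, 0, 0.13]}, {"dp": [-0.053, 0.049, 0], "rotation": [0, 0, 0.27]}, {"dp": [-0.082, 0.07, 0], "rotation": [0, 0, 0.4]}, {"dp": [-0.112, 0.09, 0], "rotation": [0, 0, 0.53]}, {"dp": [-0.144, 0.108, 0], "rotation": [0, 0, 0.67]}, {"dp": [-0.176, 0.123, 0], "rotation": [0, 0, 0.8]}]
```

send_rows:
  deltas:
    - {"dp": [0.002, 0.038, 0], "rotation": [0, 0, 0.14]}
    - {"dp": [0.001, 0.076, 0], "rotation": [0, 0, 0.28]}
    - {"dp": [-0.003, 0.114, 0], "rotation": [0, 0, 0.42]}
    - {"dp": [-0.009, 0.151, 0], "rotation": [0, 0, 0.56]}
    - {"dp": [-0.018, 0.188, 0], "rotation": [0, 0, 0.7]}
    - {"dp": [-0.029, 0.224, 0], "rotation": [0, 0, 0.84]}

```text
clock: 4.7
position: [0.6662, 0.177, 0.1858]
ee_rot: [0.001, -0.169, 0.986, 0.0]
contact_force: [-1.2, 0.8, 7.1]
width: 0.0222
```

send_rows:
  deltas:
    - {"dp": [-0.014, 0.035, 0], "rotation": [0, 0, 0.14]}
    - {"dp": [-0.03, 0.069, 0], "rotation": [0, 0, 0.28]}
    - {"dp": [-0.049, 0.102, 0], "rotation": [0, 0, 0.42]}
    - {"dp": [-0.07, 0.134, 0], "rotation": [0, 0, 0.56]}
    - {"dp": [-0.093, 0.164, 0], "rotation": [0, 0, 0.7]}
    - {"dp": [-0.118, 0.192, 0], "rotation": [0, 0, 0.84]}

```text
clock: 5.2
position: [0.6517, 0.2, 0.1858]
ee_rot: [0.0, -0.371, 0.929, 0.0]
contact_force: [-2.3, 0.8, 7.1]
width: 0.0226
```

send_rows:
  deltas:
    - {"dp": [-0.026, 0.025, 0], "rotation": [0, 0, 0.13]}
    - {"dp": [-0.053, 0.049, 0], "rotation": [0, 0, 0.27]}
    - {"dp": [-0.082, 0.07, 0], "rotation": [0, 0, 0.4]}
    - {"dp": [-0.112, 0.09, 0], "rotation": [0, 0, 0.53]}
    - {"dp": [-0.144, 0.108, 0], "rotation": [0, 0, 0.67]}
    - {"dp": [-0.176, 0.123, 0], "rotation": [0, 0, 0.8]}
    - {"dp": [-0.176, 0.123, 0], "rotation": [0, 0, 0.8]}

```text
clock: 5.78
position: [0.6322, 0.2128, 0.1858]
ee_rot: [0.001, -0.549, 0.836, -0.003]
contact_force: [2.2, -3.3, 5.3]
width: 0.0224
```

Run:
```python
from h import *
p=shot('wrist','w5.png'); s=monitor.get_state(); print(np.round(s['position'],4),s['contact_force'],s['width'],s['ee_rot'])
```

```text
[0.6322 0.2128 0.1858] [ 2.10926311 -4.24322816  6.49749646] 0.02239264560018906 [ 0.00092111 -0.54775821  0.83663217 -0.00259107]
```

View pics/w5.png

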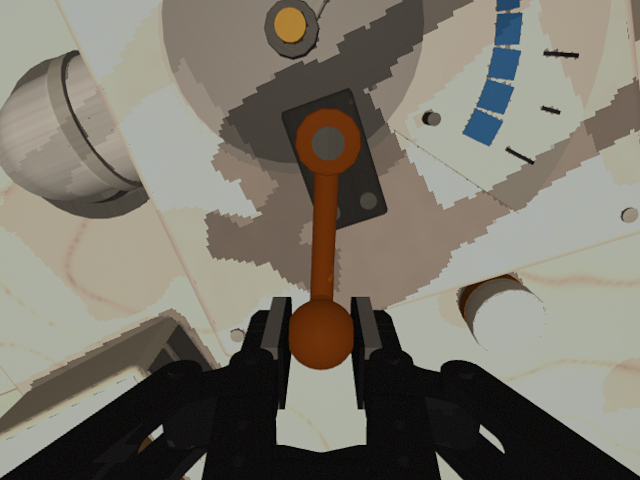

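send_rows:
  deltas:
    - {"dp": [-0.02, 0.008, 0], "rotation": [0, 0, 0.08]}
    - {"dp": [-0.03, 0.012, 0], "rotation": [0, 0, 0.08]}
    - {"dp": [-0.04, 0.016, 0], "rotation": [0, 0, 0.08]}
    - {"dp": [-0.04, 0.016, 0], "rotation": [0, 0, 0.08]}

```text
clock: 6.17
position: [0.6319, 0.2129, 0.1859]
ee_rot: [0.004, -0.563, 0.826, -0.006]
contact_force: [10.2, -7.7, 1.3]
width: 0.0224
```

At the loose stop: the position is unchanged and the force is rising. I'll relax the push, open the fingers and lift.

send_rows:
  deltas:
    - {"dp": [0.03, -0.012, 0], "rotation": [0, 0, -0.06]}
    - {"dp": [0.03, -0.012, 0], "rotation": [0, 0, -0.06]}
    - {"dp": [0.03, -0.012, 0], "rotation": [0, 0, -0.06]}
    - {"dp": [0.03, -0.012, 0], "rotation": [0, 0, -0.06]}
    - {"dp": [0.03, -0.012, 0], "rotation": [0, 0, -0.06]}
    - {"dp": [0.03, -0.012, 0], "rotation": [0, 0, -0.06]}
  fingers: -1

```text
clock: 6.67
position: [0.629, 0.2154, 0.1841]
ee_rot: [-0.0, -0.552, 0.834, 0.0]
contact_force: [0.2, -0.2, -0.3]
width: 0.0851
```

send_rows:
  deltas:
    - {"dp": [0, 0, 0.4], "rotation": [0, 0, 0]}
    - {"dp": [0, 0, 0.8], "rotation": [0, 0, 0]}
    - {"dp": [0, 0, 0.8], "rotation": [0, 0, 0]}
    - {"dp": [0, 0, 0.8], "rotation": [0, 0, 0]}

```text
clock: 7.0
position: [0.6314, 0.2159, 0.2859]
ee_rot: [0.005, -0.552, 0.834, -0.002]
contact_force: [0.9, 0.7, -0.3]
width: 0.0854
```

send_rows:
  deltas:
    - {"dp": [-0.5, -0.7, 0], "rotation": [0, 0, -0.53]}
    - {"dp": [-0.5, -0.7, 0], "rotation": [0, 0, -0.53]}
    - {"dp": [-0.5, -0.7, 0], "rotation": [0, 0, -0.53]}
    - {"dp": [-0.5, -0.7, 0], "rotation": [0, 0, -0.53]}

```text
clock: 7.33
position: [0.5658, 0.1281, 0.2795]
ee_rot: [-0.003, -0.435, 0.9, -0.0]
contact_force: [-0.2, -0.6, -0.0]
width: 0.0854
```

send_rows:
  deltas:
    - {"dp": [-0.475, -0.725, 0], "rotation": [0, 0, -0.53]}
    - {"dp": [-0.475, -0.725, 0], "rotation": [0, 0, -0.53]}
    - {"dp": [-0.475, -0.725, 0], "rotation": [0, 0, -0.53]}
    - {"dp": [-0.475, -0.725, 0], "rotation": [0, 0, -0.53]}
    - {"dp": [-0.475, -0.725, 0], "rotation": [0, 0, -0.53]}
    - {"dp": [-0.475, -0.725, 0], "rotation": [0, 0, -0.53]}

```text
clock: 7.83
position: [0.5132, 0.0449, 0.2799]
ee_rot: [0.0, -0.314, 0.949, 0.001]
contact_force: [-0.2, -0.1, 0.3]
width: 0.0851
```

Run:
```python
from h import *
p=shot('wrist','w6.png'); s=monitor.get_state(); print(np.round(s['position'],4),s['contact_force'],s['width'],s['ee_rot'])
print(proj(p,(.5123,.0443,.1935)),proj(p,(.5123,.0443,.1235)),proj(p,(.512,.044,.172)))
q=shot('top','t6.png'); a=q['color'][130:310,190:350,::-1]; cv2.imwrite('pics/t6c.png',cv2.resize(a,None,fx=3.3,fy=3.3,interpolation=cv2.INTER_CUBIC))
```

```text
[0.5133 0.0451 0.2799] [ 1.41675148 -0.29410854 -0.54315037] 0.085211317073896 [ 1.86718856e-04 -3.14329699e-01  9.49313744e-01  4.69566977e-04]
[319.64376714 252.5334181 ] [319.83695699 218.27607673] [319.60902321 239.35590686]
```

View pics/w6.png

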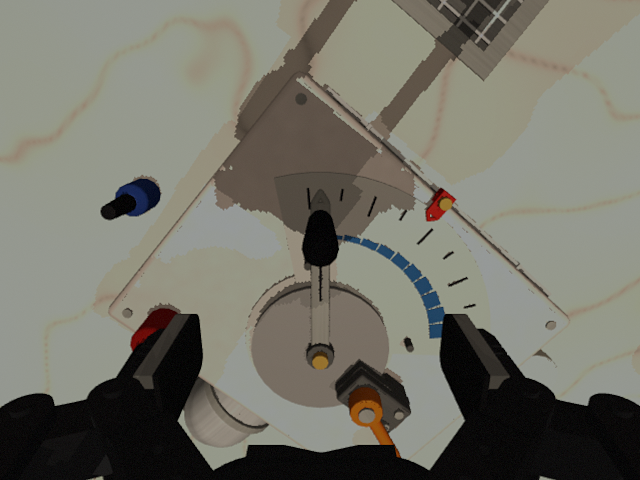

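View pics/t6c.png

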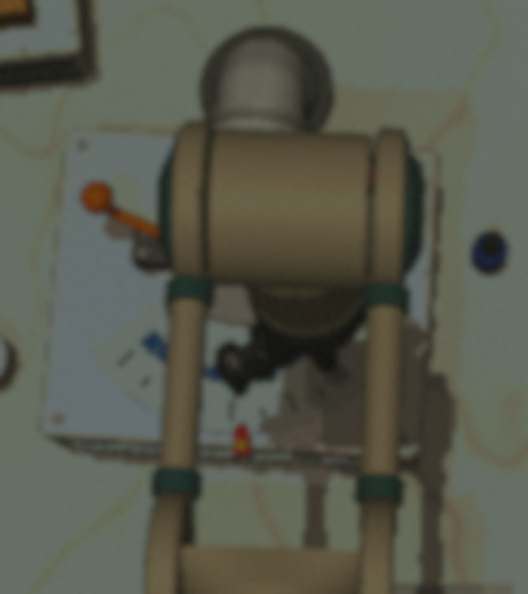

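Run:
```python
from h import *
p=shot('wrist')
a=p['color'][:,:,::-1]; cv2.imwrite('pics/w7a.png',cv2.resize(a[160:380,270:470],None,fx=3.8,fy=2.7*1.0,interpolation=cv2.INTER_CUBIC)[:600])
m=blob(p,(12,100,80),(28,255,255),(300,340,340,375)); c=cen(m); P=ray(p,c[0],c[1],.1345); print('cap',c,P,dep(p,c[0],c[1]))
m=blob(p,(0,150,60),(10,255,255),(415,180,465,230)); v,u=np.nonzero(m)
M=np.array([ray(p,x,y,.106) for x,y in zip(u,v)]); r=np.hypot(*(M-P)[:,:2].T); print('red r',r.min(),r.max())
th=np.arctan2(-(M-P)[:,1],-(M-P)[:,0]); 
for lo,hi in [(0,2),(2,5),(5,9),(9,20)]:
    k=(r-r.min()>=lo*1e-3)&(r-r.min()<hi*1e-3); print(lo,k.sum(),th[k].mean(),(th[k].min()+th[k].max())/2)
m=blob(p,(12,100,80),(28,255,255),(430,190,465,220)); c=cen(m); B=ray(p,c[0],c[1],.113); print('brass',c,B,np.arctan2(-(B-P)[1],-(B-P)[0]),np.hypot(*(B-P)[:2]))
for T,z in [((320,191),.115),((320,310),.1235)]:
    T=ray(p,*T,z); print('lever',np.arctan2(-(T-P)[1],-(T-P)[0]),np.hypot(*(T-P)[:2]))
```

```text
cap (np.float64(319.56382978723406), np.float64(362.04787234042556), 188) [0.6009082  0.11002537 0.1345    ] [0.6007356  0.10989803 0.13480918]
red r 0.13145832638545396 0.15613343454320697
0 15 -0.017181684295310595 -0.01711083053374893
2 39 -0.01621774512585176 -0.01657107697085436
5 80 -0.01815682480767932 -0.01755085069490231
9 143 -0.002164148812888132 -0.009863777638914103
brass (np.float64(445.2093023255814), np.float64(203.7906976744186), 129) [0.45201962 0.11229191 0.113     ] -0.015221871292347098 0.1489058304736726
lever 0.6367987117510119 0.1278722142496835
lever 0.6308957289070357 0.038261207816391585
```

View pics/w7a.png

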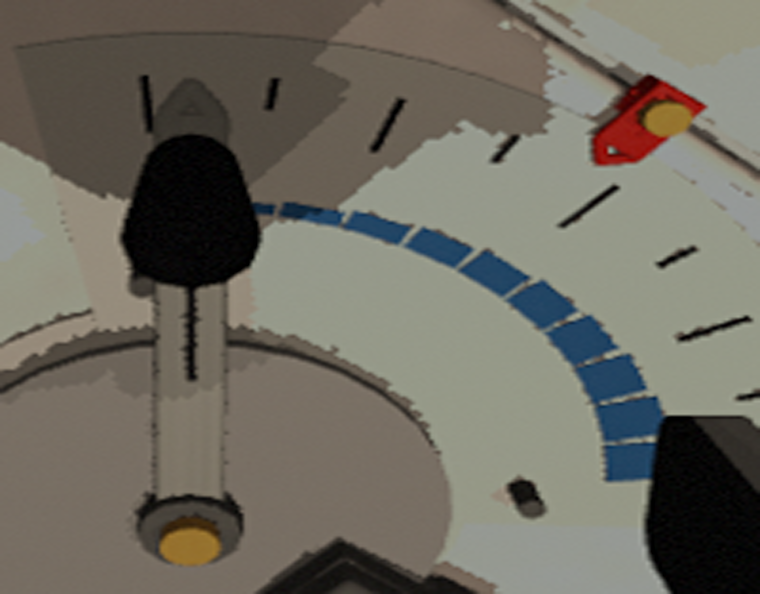

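send_rows:
  deltas:
    - {"dp": [0, 0, -0.3], "rotation": [0, 0, 0]}
    - {"dp": [0, 0, -0.6], "rotation": [0, 0, 0]}
    - {"dp": [0, 0, -0.9], "rotation": [0, 0, 0]}
    - {"dp": [0, 0, -0.9], "rotation": [0, 0, 0]}
    - {"dp": [0, 0, -0.9], "rotation": [0, 0, 0]}

```text
clock: 8.4
position: [0.5117, 0.0448, 0.171]
ee_rot: [-0.002, -0.314, 0.949, 0.001]
contact_force: [0.1, -0.4, 0.9]
width: 0.0854
```

send_rows:
  deltas:
    - {"dp": [0, 0, 0], "rotation": [0, 0, 0]}
    - {"dp": [0, 0, 0], "rotation": [0, 0, 0]}
    - {"dp": [0, 0, 0], "rotation": [0, 0, 0]}
    - {"dp": [0, 0, 0], "rotation": [0, 0, 0]}
    - {"dp": [0, 0, 0], "rotation": [0, 0, 0]}
    - {"dp": [0, 0, 0], "rotation": [0, 0, 0]}
    - {"dp": [0, 0, 0], "rotation": [0, 0, 0]}
    - {"dp": [0, 0, 0], "rotation": [0, 0, 0]}
    - {"dp": [0, 0, 0], "rotation": [0, 0, 0]}
  fingers: 1
  grip_force: 30

```text
clock: 9.15
position: [0.513, 0.0441, 0.1734]
ee_rot: [0.001, -0.314, 0.95, -0.0]
contact_force: [-1.2, -0.3, 6.4]
width: 0.0194
```

Run:
```python
from h import *
import json
p=shot('wrist','w8.png'); s=monitor.get_state(); print(np.round(s['position'],4),s['contact_force'],s['width'],s['ee_rot'])
k=.11/.12
# knob at P - .11*(cos th, sin th)
for a,b in [(.634,.30),(.30,-.016)]:
    print(json.dumps([{"dp":[round(float(-k*(np.cos(t)-np.cos(a))),3),round(float(-k*(np.sin(t)-np.sin(a))),3),0],"rotation":[0,0,round(float((t-a)/.5),3)]} for t in np.linspace(a,b,8)[1:]]))
```

```text
[0.5129 0.0441 0.1734] [-0.84113474 -0.04788221  6.22820768] 0.019708204701276294 [ 8.48035029e-04 -3.13665377e-01  9.49533186e-01 -2.04449565e-04]
[{"dp": [-0.025, 0.036, 0], "rotation": [0, 0, -0.095]}, {"dp": [-0.048, 0.073, 0], "rotation": [0, 0, -0.191]}, {"dp": [-0.07, 0.111, 0], "rotation": [0, 0, -0.286]}, {"dp": [-0.09, 0.15, 0], "rotation": [0, 0, -0.382]}, {"dp": [-0.107, 0.19, 0], "rotation": [0, 0, -0.477]}, {"dp": [-0.123, 0.231, 0], "rotation": [0, 0, -0.573]}, {"dp": [-0.137, 0.272, 0], "rotation": [0, 0, -0.668]}]
[{"dp": [-0.011, 0.04, 0], "rotation": [0, 0, -0.09]}, {"dp": [-0.021, 0.08, 0], "rotation": [0, 0, -0.181]}, {"dp": [-0.029, 0.121, 0], "rotation": [0, 0, -0.271]}, {"dp": [-0.034, 0.162, 0], "rotation": [0, 0, -0.361]}, {"dp": [-0.038, 0.203, 0], "rotation": [0, 0, -0.451]}, {"dp": [-0.041, 0.244, 0], "rotation": [0, 0, -0.542]}, {"dp": [-0.041, 0.286, 0], "rotation": [0, 0, -0.632]}]
```

View pics/w8.png

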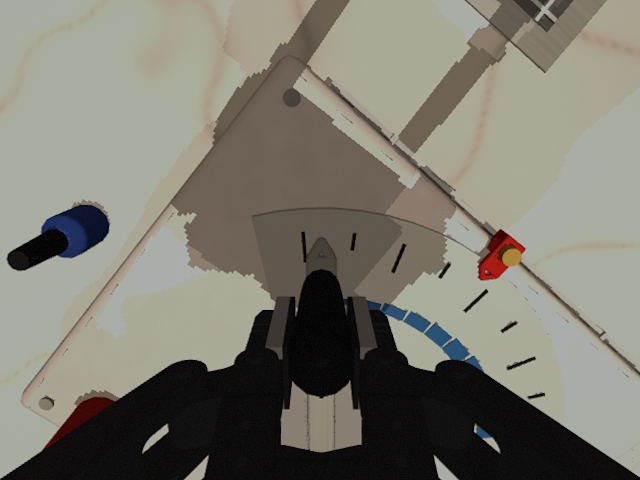

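Knob gripped. Swinging the lever towards the marker, stopping a little short to look.

send_rows:
  deltas:
    - {"dp": [-0.025, 0.036, 0], "rotation": [0, 0, -0.095]}
    - {"dp": [-0.048, 0.073, 0], "rotation": [0, 0, -0.191]}
    - {"dp": [-0.07, 0.111, 0], "rotation": [0, 0, -0.286]}
    - {"dp": [-0.09, 0.15, 0], "rotation": [0, 0, -0.382]}
    - {"dp": [-0.107, 0.19, 0], "rotation": [0, 0, -0.477]}
    - {"dp": [-0.123, 0.231, 0], "rotation": [0, 0, -0.573]}
    - {"dp": [-0.137, 0.272, 0], "rotation": [0, 0, -0.668]}

```text
clock: 9.78
position: [0.4964, 0.0765, 0.1734]
ee_rot: [0.001, -0.15, 0.989, -0.001]
contact_force: [-0.9, -1.6, 6.6]
width: 0.0196
```

send_rows:
  deltas:
    - {"dp": [-0.011, 0.04, 0], "rotation": [0, 0, -0.09]}
    - {"dp": [-0.021, 0.08, 0], "rotation": [0, 0, -0.181]}
    - {"dp": [-0.029, 0.121, 0], "rotation": [0, 0, -0.271]}
    - {"dp": [-0.034, 0.162, 0], "rotation": [0, 0, -0.361]}
    - {"dp": [-0.038, 0.203, 0], "rotation": [0, 0, -0.451]}
    - {"dp": [-0.041, 0.244, 0], "rotation": [0, 0, -0.542]}
    - {"dp": [-0.041, 0.286, 0], "rotation": [0, 0, -0.632]}
    - {"dp": [-0.041, 0.286, 0], "rotation": [0, 0, -0.632]}
    - {"dp": [-0.041, 0.286, 0], "rotation": [0, 0, -0.632]}

```text
clock: 10.53
position: [0.4915, 0.1113, 0.1734]
ee_rot: [0.001, 0.006, 1.0, 0.0]
contact_force: [-1.6, 0.8, 7.0]
width: 0.0194
```

Run:
```python
from h import *
p=shot('wrist'); s=monitor.get_state(); print(np.round(s['position'],4),s['contact_force'],s['width'],s['ee_rot'])
a=p['color'][:,:,::-1]; cv2.imwrite('pics/w9.png',a); cv2.imwrite('pics/w9c.png',cv2.resize(a[190:310,240:400],None,fx=5,fy=5,interpolation=cv2.INTER_CUBIC))
```

```text
[0.4915 0.1112 0.1734] [-1.38068173  0.78694134  7.14896888] 0.019615655843927715 [7.49811203e-04 6.01109318e-03 9.99981631e-01 2.05757201e-04]
```

View pics/w9c.png

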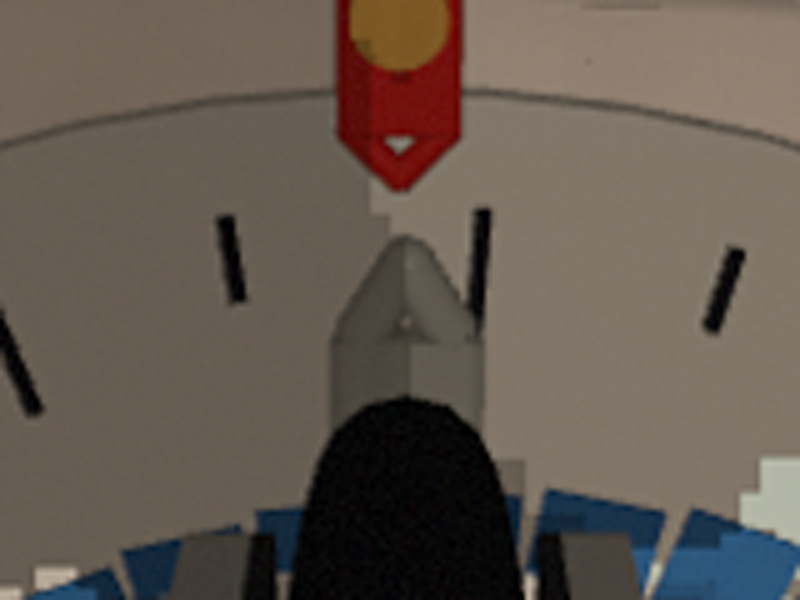

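The marker point is at crop px x=400 and the lever tip at about 406, so the tip is roughly 0.6 mm too far left. I'll nudge it back.

send_rows:
  deltas:
    - {"dp": [0, -0.0045, 0], "rotation": [0, 0, 0.009]}
    - {"dp": [0, -0.0045, 0], "rotation": [0, 0, 0.009]}
    - {"dp": [0, -0.0045, 0], "rotation": [0, 0, 0.009]}
    - {"dp": [0, -0.0045, 0], "rotation": [0, 0, 0.009]}

```text
clock: 10.92
position: [0.4915, 0.1106, 0.1734]
ee_rot: [0.001, 0.004, 1.0, 0.0]
contact_force: [-1.0, -0.5, 6.1]
width: 0.02
```

```bash
cat > chk.py <<'E'
from h import *
import sys
def rows_mid(g,y,x0,x1):
    return None
p=shot('wrist'); s=monitor.get_state(); print(np.round(s['position'],4),s['contact_force'],s['width'],s['ee_rot'])
a=p['color'][:,:,::-1]; n=sys.argv[1]; cv2.imwrite(f'pics/{n}.png',a); cv2.imwrite(f'pics/{n}c.png',cv2.resize(a[190:310,240:400],None,fx=5,fy=5,interpolation=cv2.INTER_CUBIC))
E
python3 chk.py w10
```

```text
[0.4915 0.1106 0.1734] [-2.04942089  0.1600818   7.38158814] 0.019740758609436273 [7.36368269e-04 3.83609749e-03 9.99992343e-01 2.36211711e-04]
```

View pics/w10c.png

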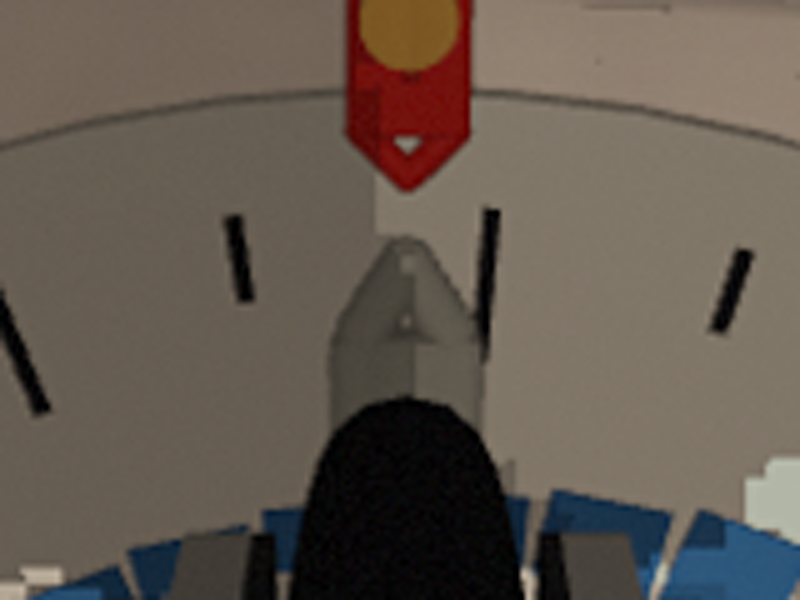

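Aligned: tip at 406, marker at 407, under 0.1 mm apart. I'll release, lift and recheck.

send_rows:
  deltas:
    - {"dp": [0, 0, 0], "rotation": [0, 0, 0]}
    - {"dp": [0, 0, 0], "rotation": [0, 0, 0]}
    - {"dp": [0, 0, 0], "rotation": [0, 0, 0]}
    - {"dp": [0, 0, 0], "rotation": [0, 0, 0]}
    - {"dp": [0, 0, 0], "rotation": [0, 0, 0]}
    - {"dp": [0, 0, 0], "rotation": [0, 0, 0]}
    - {"dp": [0, 0, 0], "rotation": [0, 0, 0]}
  fingers: -1

```text
clock: 11.55
position: [0.491, 0.1105, 0.1722]
ee_rot: [-0.0, 0.004, 1.0, 0.0]
contact_force: [0.1, 0.6, -0.3]
width: 0.0853
```

```bash
python3 chk.py w11
```

```text
[0.4911 0.1105 0.1722] [-0.24696405  0.63552727 -0.79036743] 0.08524062781850791 [-1.15237289e-04  3.64201281e-03  9.99993361e-01  2.91290820e-05]
```

View pics/w11c.png

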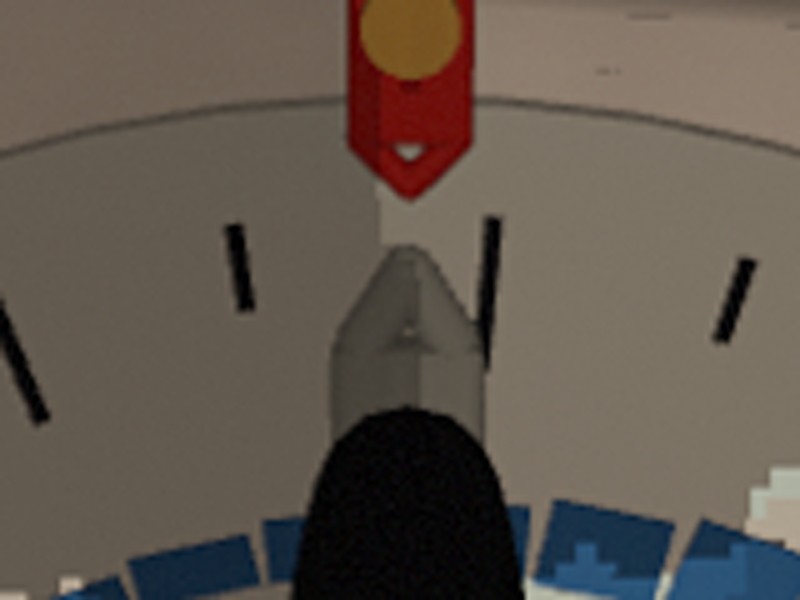

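send_rows:
  deltas:
    - {"dp": [0, 0, 0.3], "rotation": [0, 0, 0]}
    - {"dp": [0, 0, 0.6], "rotation": [0, 0, 0]}
    - {"dp": [0, 0, 0.9], "rotation": [0, 0, 0]}
    - {"dp": [0, 0, 0.9], "rotation": [0, 0, 0]}

```text
clock: 11.93
position: [0.4949, 0.1109, 0.2876]
ee_rot: [0.007, 0.004, 1.0, 0.001]
contact_force: [-0.2, 0.8, 0.6]
width: 0.0856
```

send_rows:
  deltas:
    - {"dp": [0.4, 0.3, 0], "rotation": [0, 0, 0.8]}
    - {"dp": [0.4, 0.3, 0], "rotation": [0, 0, 0.8]}
    - {"dp": [0.4, 0.3, 0], "rotation": [0, 0, 0.8]}
    - {"dp": [0.4, 0.3, 0], "rotation": [0, 0, 0.8]}

```text
clock: 12.27
position: [0.5397, 0.1471, 0.2797]
ee_rot: [-0.0, -0.197, 0.98, 0.0]
contact_force: [0.2, 0.7, 0.1]
width: 0.0852
```

send_rows:
  deltas:
    - {"dp": [0.4, 0.3, 0], "rotation": [0, 0, 0.8]}
    - {"dp": [0.4, 0.3, 0], "rotation": [0, 0, 0.8]}
    - {"dp": [0.4, 0.3, 0], "rotation": [0, 0, 0.8]}
    - {"dp": [0.4, 0.3, 0], "rotation": [0, 0, 0.8]}

```text
clock: 12.6
position: [0.5872, 0.1827, 0.2795]
ee_rot: [-0.001, -0.387, 0.922, 0.0]
contact_force: [0.5, 0.6, 0.2]
width: 0.0855
```

send_rows:
  deltas:
    - {"dp": [0.37, 0.26, 0], "rotation": [0, 0, 0.74]}
    - {"dp": [0.37, 0.26, 0], "rotation": [0, 0, 0.74]}
    - {"dp": [0.37, 0.26, 0], "rotation": [0, 0, 0.74]}
    - {"dp": [0.37, 0.26, 0], "rotation": [0, 0, 0.74]}
    - {"dp": [0.37, 0.26, 0], "rotation": [0, 0, 0.74]}
    - {"dp": [0.37, 0.26, 0], "rotation": [0, 0, 0.74]}

```text
clock: 13.1
position: [0.6308, 0.2131, 0.2806]
ee_rot: [-0.0, -0.547, 0.837, 0.0]
contact_force: [0.5, -0.6, 0.4]
width: 0.0851
```

```bash
python3 chk.py w12
```

```text
[0.6308 0.2131 0.2808] [0.45301044 0.31136237 0.0231483 ] 0.08537590263504798 [-4.13669315e-05 -5.47623979e-01  8.36724551e-01 -3.30670835e-05]
```

View pics/w12.png

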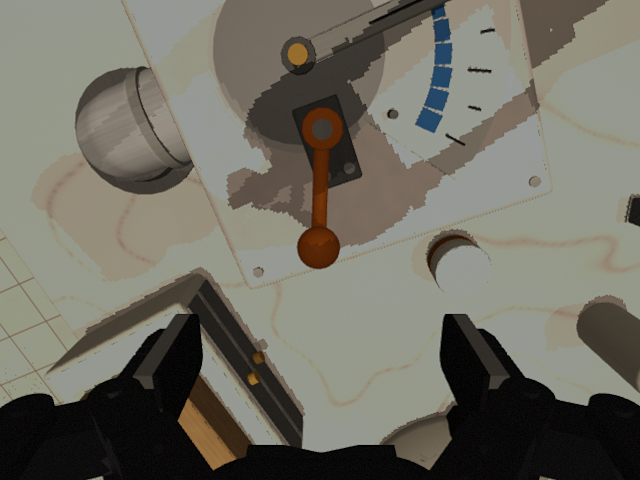

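send_rows:
  deltas:
    - {"dp": [0, 0, -0.3], "rotation": [0, 0, 0]}
    - {"dp": [0, 0, -0.6], "rotation": [0, 0, 0]}
    - {"dp": [0, 0, -0.8], "rotation": [0, 0, 0]}
    - {"dp": [0, 0, -0.8], "rotation": [0, 0, 0]}
    - {"dp": [0, 0, -0.8], "rotation": [0, 0, 0]}

```text
clock: 13.57
position: [0.6306, 0.2132, 0.1837]
ee_rot: [-0.001, -0.548, 0.836, 0.0]
contact_force: [-0.5, -0.1, 1.4]
width: 0.0857
```

send_rows:
  deltas:
    - {"dp": [0, 0, 0], "rotation": [0, 0, 0]}
    - {"dp": [0, 0, 0], "rotation": [0, 0, 0]}
    - {"dp": [0, 0, 0], "rotation": [0, 0, 0]}
    - {"dp": [0, 0, 0], "rotation": [0, 0, 0]}
    - {"dp": [0, 0, 0], "rotation": [0, 0, 0]}
    - {"dp": [0, 0, 0], "rotation": [0, 0, 0]}
    - {"dp": [0, 0, 0], "rotation": [0, 0, 0]}
    - {"dp": [0, 0, 0], "rotation": [0, 0, 0]}
  fingers: 1
  grip_force: 40

```text
clock: 14.23
position: [0.6327, 0.2136, 0.1857]
ee_rot: [0.001, -0.549, 0.836, -0.001]
contact_force: [0.4, -1.2, 6.0]
width: 0.0226
```

```bash
python3 - <<'E'
import numpy as np, json
y=-0.079;k=.065/.12
for a,b in [(1.2,.8),(.8,.4),(.4,0),(0,-.06)]:
    print(json.dumps([{"dp":[round(float(k*(np.cos(y+t)-np.cos(y+a))),3),round(float(k*(np.sin(y+t)-np.sin(y+a))),3),0],"rotation":[0,0,round(float((t-a)/.5),2)]} for t in np.linspace(a,b,7)[1:]]))
E
python3 chk.py w13
```

```text
[{"dp": [0.032, -0.017, 0], "rotation": [0, 0, -0.13]}, {"dp": [0.063, -0.036, 0], "rotation": [0, 0, -0.27]}, {"dp": [0.092, -0.057, 0], "rotation": [0, 0, -0.4]}, {"dp": [0.12, -0.079, 0], "rotation": [0, 0, -0.53]}, {"dp": [0.147, -0.104, 0], "rotation": [0, 0, -0.67]}, {"dp": [0.171, -0.13, 0], "rotation": [0, 0, -0.8]}]
[{"dp": [0.023, -0.028, 0], "rotation": [0, 0, -0.13]}, {"dp": [0.044, -0.057, 0], "rotation": [0, 0, -0.27]}, {"dp": [0.063, -0.088, 0], "rotation": [0, 0, -0.4]}, {"dp": [0.08, -0.12, 0], "rotation": [0, 0, -0.53]}, {"dp": [0.095, -0.153, 0], "rotation": [0, 0, -0.67]}, {"dp": [0.107, -0.187, 0], "rotation": [0, 0, -0.8]}]
[{"dp": [0.01, -0.035, 0], "rotation": [0, 0, -0.13]}, {"dp": [0.018, -0.07, 0], "rotation": [0, 0, -0.27]}, {"dp": [0.024, -0.106, 0], "rotation": [0, 0, -0.4]}, {"dp": [0.027, -0.141, 0], "rotation": [0, 0, -0.53]}, {"dp": [0.028, -0.178, 0], "rotation": [0, 0, -0.67]}, {"dp": [0.026, -0.214, 0], "rotation": [0, 0, -0.8]}]
[{"dp": [-0.0, -0.005, 0], "rotation": [0, 0, -0.02]}, {"dp": [-0.001, -0.011, 0], "rotation": [0, 0, -0.04]}, {"dp": [-0.002, -0.016, 0], "rotation": [0, 0, -0.06]}, {"dp": [-0.002, -0.022, 0], "rotation": [0, 0, -0.08]}, {"dp": [-0.003, -0.027, 0], "rotation": [0, 0, -0.1]}, {"dp": [-0.004, -0.032, 0], "rotation": [0, 0, -0.12]}]
[0.6327 0.2136 0.1857] [ 1.39423573 -1.62185987  5.69968748] 0.022366351561264076 [ 0.00143154 -0.54913739  0.83573041 -0.00086797]
```

View pics/w13.png

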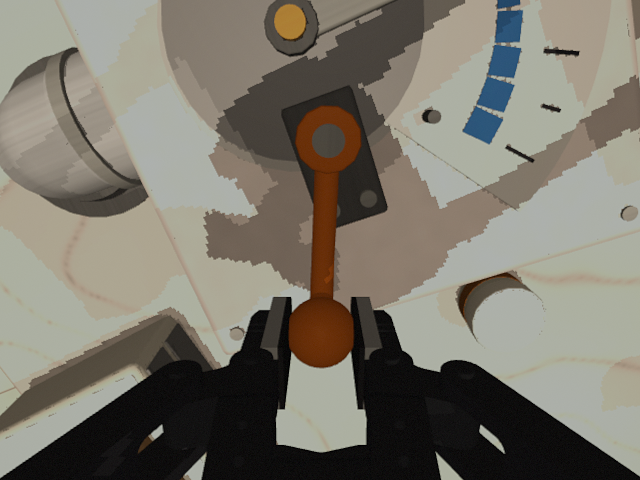

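Ball gripped. Swinging back to tight.

send_rows:
  deltas:
    - {"dp": [0.032, -0.017, 0], "rotation": [0, 0, -0.13]}
    - {"dp": [0.063, -0.036, 0], "rotation": [0, 0, -0.27]}
    - {"dp": [0.092, -0.057, 0], "rotation": [0, 0, -0.4]}
    - {"dp": [0.12, -0.079, 0], "rotation": [0, 0, -0.53]}
    - {"dp": [0.147, -0.104, 0], "rotation": [0, 0, -0.67]}
    - {"dp": [0.171, -0.13, 0], "rotation": [0, 0, -0.8]}

```text
clock: 14.78
position: [0.6528, 0.1986, 0.1857]
ee_rot: [0.001, -0.371, 0.929, 0.0]
contact_force: [-0.1, 0.2, 6.0]
width: 0.0226
```

send_rows:
  deltas:
    - {"dp": [0.023, -0.028, 0], "rotation": [0, 0, -0.13]}
    - {"dp": [0.044, -0.057, 0], "rotation": [0, 0, -0.27]}
    - {"dp": [0.063, -0.088, 0], "rotation": [0, 0, -0.4]}
    - {"dp": [0.08, -0.12, 0], "rotation": [0, 0, -0.53]}
    - {"dp": [0.095, -0.153, 0], "rotation": [0, 0, -0.67]}
    - {"dp": [0.107, -0.187, 0], "rotation": [0, 0, -0.8]}

```text
clock: 15.28
position: [0.6662, 0.1762, 0.1857]
ee_rot: [0.002, -0.179, 0.984, 0.0]
contact_force: [1.4, 0.3, 4.9]
width: 0.0222
```

send_rows:
  deltas:
    - {"dp": [0.01, -0.035, 0], "rotation": [0, 0, -0.13]}
    - {"dp": [0.018, -0.07, 0], "rotation": [0, 0, -0.27]}
    - {"dp": [0.024, -0.106, 0], "rotation": [0, 0, -0.4]}
    - {"dp": [0.027, -0.141, 0], "rotation": [0, 0, -0.53]}
    - {"dp": [0.028, -0.178, 0], "rotation": [0, 0, -0.67]}
    - {"dp": [0.026, -0.214, 0], "rotation": [0, 0, -0.8]}
    - {"dp": [0.026, -0.214, 0], "rotation": [0, 0, -0.8]}

```text
clock: 15.87
position: [0.6699, 0.1496, 0.1857]
ee_rot: [0.003, 0.019, 1.0, 0.0]
contact_force: [3.2, -0.8, 5.8]
width: 0.0223
```

send_rows:
  deltas:
    - {"dp": [0, -0.01, 0], "rotation": [0, 0, -0.04]}
    - {"dp": [-0.002, -0.022, 0], "rotation": [0, 0, -0.08]}
    - {"dp": [-0.003, -0.032, 0], "rotation": [0, 0, -0.1]}
    - {"dp": [-0.003, -0.032, 0], "rotation": [0, 0, -0.1]}

```text
clock: 16.2
position: [0.6689, 0.1488, 0.1856]
ee_rot: [0.002, 0.044, 0.999, 0.003]
contact_force: [2.2, 5.4, 5.3]
width: 0.0222
```

send_rows:
  deltas:
    - {"dp": [-0.001, -0.02, 0], "rotation": [0, 0, 0]}
    - {"dp": [-0.002, -0.03, 0], "rotation": [0, 0, 0]}
    - {"dp": [-0.002, -0.03, 0], "rotation": [0, 0, 0]}
    - {"dp": [-0.002, -0.03, 0], "rotation": [0, 0, 0]}

```text
clock: 16.53
position: [0.6688, 0.1486, 0.1857]
ee_rot: [0.002, 0.044, 0.999, 0.006]
contact_force: [2.2, 11.4, 3.8]
width: 0.0225
```

```bash
python3 chk.py w14
```

```text
[0.6688 0.1486 0.1857] [ 3.23376208 12.31378797  4.68659543] 0.02229670873959907 [0.00208246 0.04358513 0.99903003 0.00591677]
```

View pics/w14.png

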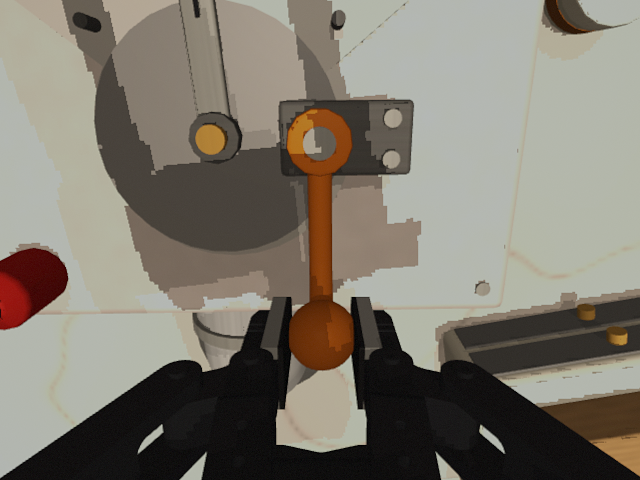

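send_rows:
  deltas:
    - {"dp": [0, 0.05, 0], "rotation": [0, 0, 0]}
    - {"dp": [0, 0.05, 0], "rotation": [0, 0, 0]}
    - {"dp": [0, 0.05, 0], "rotation": [0, 0, 0]}

```text
clock: 16.83
position: [0.6689, 0.1509, 0.1857]
ee_rot: [0.002, 0.043, 0.999, 0.002]
contact_force: [3.2, 4.0, 5.9]
width: 0.0224
```

send_rows:
  deltas:
    - {"dp": [0, 0, 0], "rotation": [0, 0, 0]}
    - {"dp": [0, 0, 0], "rotation": [0, 0, 0]}
    - {"dp": [0, 0, 0], "rotation": [0, 0, 0]}
    - {"dp": [0, 0, 0], "rotation": [0, 0, 0]}
    - {"dp": [0, 0, 0], "rotation": [0, 0, 0]}
    - {"dp": [0, 0, 0], "rotation": [0, 0, 0]}
    - {"dp": [0, 0, 0], "rotation": [0, 0, 0]}
  fingers: -1

```text
clock: 17.42
position: [0.6672, 0.1484, 0.1841]
ee_rot: [-0.0, 0.044, 0.999, -0.0]
contact_force: [-0.2, 0.6, -0.2]
width: 0.0855
```

send_rows:
  deltas:
    - {"dp": [0, 0, 0.3], "rotation": [0, 0, 0]}
    - {"dp": [0, 0, 0.6], "rotation": [0, 0, 0]}
    - {"dp": [0, 0, 1], "rotation": [0, 0, 0]}
    - {"dp": [0, 0, 1], "rotation": [0, 0, 0]}
    - {"dp": [0, 0, 1], "rotation": [0, 0, 0]}

```text
clock: 17.83
position: [0.669, 0.1487, 0.309]
ee_rot: [0.004, 0.044, 0.999, 0.001]
contact_force: [0.3, -0.5, -1.1]
width: 0.0854
```

send_rows:
  deltas:
    - {"dp": [-0.8, -0.2, 0.1], "rotation": [0, 0, 0]}
    - {"dp": [-0.8, -0.2, 0.1], "rotation": [0, 0, 0]}
    - {"dp": [-0.8, -0.2, 0.1], "rotation": [0, 0, 0]}
    - {"dp": [-0.8, -0.2, 0.1], "rotation": [0, 0, 0]}
    - {"dp": [-0.8, -0.2, 0.1], "rotation": [0, 0, 0]}
    - {"dp": [-0.8, -0.2, 0.1], "rotation": [0, 0, 0]}

```text
clock: 18.33
position: [0.5719, 0.1246, 0.3152]
ee_rot: [-0.0, 0.044, 0.999, 0.0]
contact_force: [0.5, -0.3, -1.0]
width: 0.0854
```

```bash
python3 chk.py w15
```

```text
[0.5722 0.1247 0.3152] [-0.34353466  0.29908981  0.33644442] 0.08564758261383984 [-4.15944178e-04  4.36459395e-02  9.99046975e-01  1.51301898e-05]
```

View pics/w15.png

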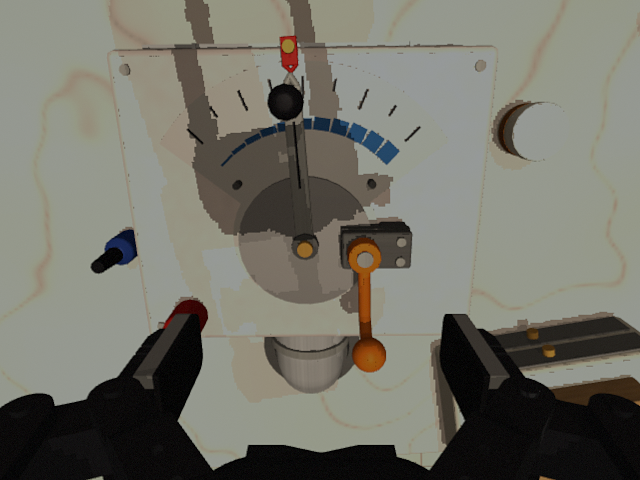

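send_rows:
  deltas:
    - {"dp": [-0.67, -0.12, -0.1], "rotation": [0, 0, 0.14]}
    - {"dp": [-0.67, -0.12, -0.3], "rotation": [0, 0, 0.14]}
    - {"dp": [-0.67, -0.12, -0.5], "rotation": [0, 0, 0.14]}
    - {"dp": [-0.67, -0.12, -0.5], "rotation": [0, 0, 0.14]}
    - {"dp": [-0.67, -0.12, -0.5], "rotation": [0, 0, 0.14]}
    - {"dp": [-0.67, -0.12, -0.5], "rotation": [0, 0, 0.14]}
    - {"dp": [-0.67, -0.12, -0.5], "rotation": [0, 0, 0.14]}

```text
clock: 18.97
position: [0.494, 0.1104, 0.2579]
ee_rot: [0.002, 0.009, 1.0, 0.0]
contact_force: [-0.2, -0.5, 1.1]
width: 0.0858
```

Run:
```python
from h import *
p=shot('wrist'); s=monitor.get_state(); print(np.round(s['position'],4),s['contact_force'])
a=p['color'][:,:,::-1]; cv2.imwrite('pics/w16.png',a); cv2.imwrite('pics/w16c.png',cv2.resize(a[150:270,240:400],None,fx=5,fy=5,interpolation=cv2.INTER_CUBIC))
```

```text
[0.4937 0.1104 0.2578] [-0.67264169 -0.5433951  -0.50269939]
```

View pics/w16c.png

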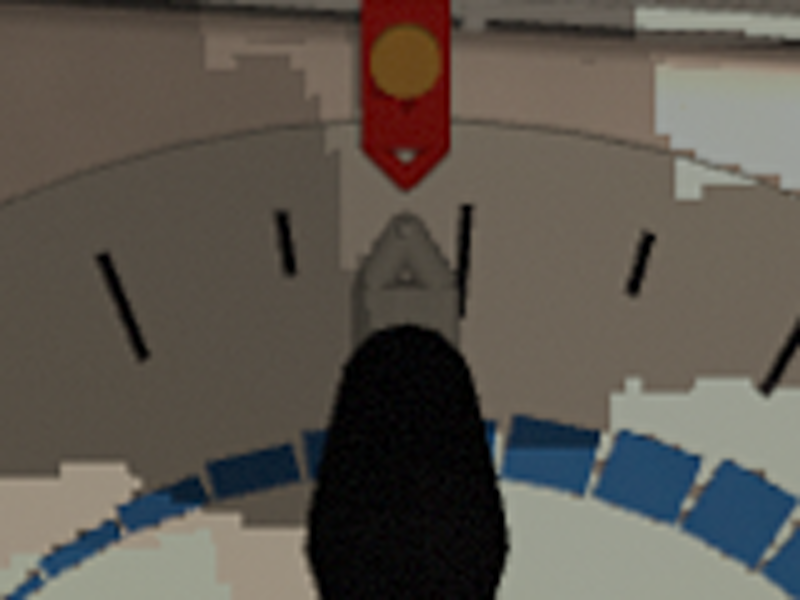

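View pics/w16.png

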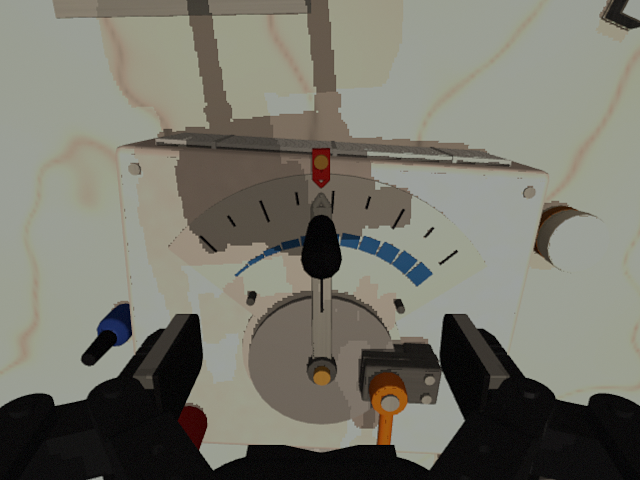

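send_rows:
  deltas:
    - {"dp": [0.18, 0.57, 0.87], "rotation": [0, 0, -0.14]}
    - {"dp": [0.18, 0.57, 0.87], "rotation": [0, 0, -0.14]}
    - {"dp": [0.18, 0.57, 0.87], "rotation": [0, 0, -0.14]}
    - {"dp": [0.18, 0.57, 0.87], "rotation": [0, 0, -0.14]}
    - {"dp": [0.18, 0.57, 0.87], "rotation": [0, 0, -0.14]}
    - {"dp": [0.18, 0.57, 0.87], "rotation": [0, 0, -0.14]}
    - {"dp": [0.18, 0.57, 0.87], "rotation": [0, 0, -0.14]}

```text
clock: 19.6
position: [0.5122, 0.1779, 0.3595]
ee_rot: [-0.001, 0.044, 0.999, -0.0]
contact_force: [-0.4, 0.8, -0.8]
width: 0.0854
```

Run:
```python
from h import *
p=shot('wrist','w17.png')
def yaw(p,rb,ra):
    b=cen(blob(p,(5,150,60),(20,255,255),rb)); B=ray(p,b[0],b[1],.1785)
    m=blob(p,(12,100,80),(28,255,255),ra); c=cen(m); C=ray(p,c[0],c[1],.1345)
    print('ball',b[:2],B,'cap',C,'rel',B-C)
yaw(p,(285,360,340,410),(240,275,280,310))
q=dict(np.load('w1.npz')); yaw(q,(285,360,340,410),(240,275,280,310))
```

```text
ball (np.float64(306.07916666666665), np.float64(385.53194444444443)) [0.66688467 0.15213537 0.1785    ] cap [0.60108205 0.11019936 0.1345    ] rel [0.06580263 0.04193601 0.044     ]
ball (np.float64(308.94485842026825), np.float64(381.5290611028316)) [0.66830293 0.1529623  0.1785    ] cap [0.60088442 0.11032836 0.1345    ] rel [0.06741851 0.04263394 0.044     ]
```

View pics/w17.png

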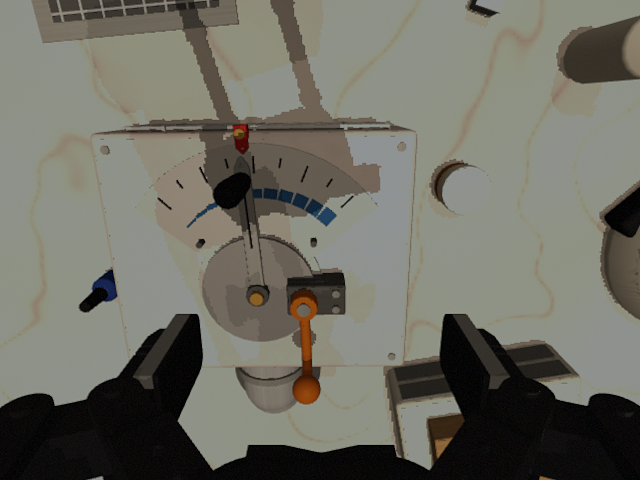

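```bash
python3 -c "
from h import *
print(manip.sign_off())"
```

```text
the job is handed in; nothing more can be done
None
```

The airflow is set: the damper lever's tip points at the red marker and the clamp is tight again. I handed the job in at about 20 s on the robot's clock.

- **Loosening:** I swung the orange clamp lever about 1.2 rad to its loose stop. At the end the force rose with no further movement.
- **Damper:** I gripped the black knob and turned the lever to the marker, with one correction of about 0.5 mm. After release the tip was within 0.2 mm of the marker, as seen by the wrist camera.
- **Tightening:** I swung the clamp back onto its firm stop, where the reading rose to about 12 N with no further movement.

**Last checks:**
- With the clamp tight, the tip and the marker point agree to about 0.2 px, roughly 0.1 mm.
- Sideways, the clamp ball is back within 0.7 mm of where it started. Front to back it measured about 1.6 mm off, which is along the clamp arm and within the 2 mm calibration.
- The red and blue bottles, gel jar and marker look unmoved in the last wrist picture. I didn't look again at the cup, saucer and nail file, but the arm never went near them.
- The gripper was open and clear of everything at hand-in.

**Disagreement:** the top and wrist cameras differed by about 2–3 mm in y, so I set the lever by comparing the tip and marker directly within one wrist picture. No check failed.

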